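Ink the stamp and hold it poised over the slip's frame

TASK

Slip the letter opener's blade into the notch under the front edge of the ink pad's cover, pry the cover up with it and swing it fully open, then lay the opener down flat on the desk. Take the hand stamp by its knob, press it gently onto the middle of the ink pad, and carry it over the desk divider to the pad of delivery slips on the far desk. Finish while still holding it there: level, still, centred and square over the printed frame, about 10 mm above the paper, the wet stamp never touching the paper, and the other things on the desks left where they are.

Things in the scene. Friction and masses are not known exactly. Their poses are not given: they have to be found in the camera images.
- tin: flat dark-steel ink pad tin, fixed to the desk, 84 mm deep (its x) by 122 mm wide (its y), 23 mm high with the cover shut. Origin: centre of its underside; its front (with the notch) faces its -x, the hinge is along its back edge (+x). The base is 16 mm high; the cover (top plate, 7 mm skirt all round) sits flush on it, the skirt's lower edge at z = 16 mm.
- notch (a point): middle of the mouth of the thumb notch in the tin's front wall, 11.5 mm above the desk. The notch is 40 mm wide and 9 mm high, from z = 7 mm up to the lower edge of the cover's 2.5 mm thick front skirt at z = 16 mm; behind it is 11 mm of free depth before the felt. Axes as the tin's: a blade goes in along +x.
- hinge (a point): middle of the cover's hinge line, which runs along the tin's y at its back edge, 84 mm behind the notch and 16 mm above the desk. Axes as the tin's.
- cover (a joint): angle of the hinged cover (rad): 0 shut, grows as its front edge swings up and back, 1.57 upright, 1.9 at the stop, leaning back. The hinge is stiff (0.05 N m of friction, cover 50 g): the cover stays where it is left, and about 1 N at its front edge lifts it.
- pad_top (a point): centre of the upper face of the felt ink pad in the tin, 12 mm above the desk. The felt is 62 mm (tin's x) by 106 mm (tin's y); it yields about 0.5 mm per N, up to 5 mm, and springs back. With the cover shut it lies under it.
- opener: loose letter opener, 150 mm long, 50 g, lying flat. Origin: underside of the middle of the handle. Its x runs along it towards the blade: wooden handle from x = -35 to +35 mm, 16 mm wide, 13 mm high; steel blade from +35 to +115 mm, 14 mm wide (6 to 10 mm in the last 15 mm), 2.5 mm thick, flush with the underside. Lies with its z up.
- opener_tip (a point): tip of the opener's blade, 115 mm from its origin along its x, half-way through the blade's thickness; axes as the opener's.
- stamp: loose black hand stamp, 70 g, standing on its face: rectangular base 32 mm (its x) by 48 mm (its y), 20 mm high, and a round turned handle on it up to 74 mm, its knob at most 26 mm across; grip the knob 45 to 70 mm above the face. Origin: centre of the underside, the stamping face. z up.
- slips: pad of blank white delivery slips, fixed on the far desk beyond the divider, 148 mm (its x) by 105 mm (its y), 10 mm thick, grey binding along its +x end. Origin: centre of its underside.
- frame (a point): centre of the printed rectangular frame on the top slip, at the height of the paper (10 mm above the desk), 36 mm from the pad's centre on its -x side. Inside, the frame is 48 mm (its x) by 64 mm (its y), 8 mm more each way all round than the stamp's base; the stamp's long side goes along the frame's long side, either way round.
- divider_top (a point): a point on top of the fixed low grey screen between the two desks: 26 mm thick, its top 114 mm above the desk. The screen runs straight at 45 degrees, its middle plane where world x + y = 0.69 m. The ink pad, the opener and the stamp are on the robot's side of it, the slips on the other.
- stapler: loose red stapler, 34x124x42 mm; a bystander, leave it where it is. Origin: underside.
- glue_stick: loose glue stick standing upright, 25 mm across, 86 mm high; a bystander, leave it where it is. Origin: underside.
- mint_tube: loose white tube standing upright, 38 mm across, 97 mm high; a bystander, leave it where it is. Origin: underside.
- calculator: loose calculator, 122x76x17 mm, on the far desk; a bystander, leave it where it is. Origin: underside.
- marker: loose marker pen, 135 mm long, on the far desk; a bystander, leave it where it is. Origin: underside.
- mug: loose white mug, 80 mm across, 92 mm high, on the far desk; a bystander, leave it where it is. Origin: underside.
- eraser: loose eraser, 23x56x13 mm; a bystander, leave it where it is. Origin: underside.

How it is judged:
On the way, in this order (a step that is already met when the one before it is completed fails the run):
1. the opener's blade lifts the cover, no finger touching the tin (value of joint cover above 0.2 rad and contact force between opener and tin above 0.1 N and contact force between the fingers and tin below 0.1 N), for 0.05 s.
2. the cover stands fully open (past upright) (value of joint cover above 1.6 rad), for 0.2 s.
3. the opener lies flat on the desk, let go (height (world z) of opener below 0.006 m and angle between opener's own z axis and vertical below 0.1 rad and linear speed of opener below 0.02 m/s and contact force between the fingers and opener below 0.05 N and contact force between opener and tin below 0.05 N), for 0.2 s.
4. the stamp is pressed on the middle of the ink pad (contact force between stamp and tin above 1.5 N and horizontal distance between stamp and pad_top below 0.015 m and angle between stamp's own z axis and vertical below 0.15 rad and contact force between the fingers and stamp above 1 N), for 0.1 s.
At the end, for the whole second after the job is handed in: The gripper holds the stamp still, its face 4 to 17 mm above the paper, within 6 mm of the frame's centre, square to it within 7 degrees (either way round), level within 6 degrees, off the slips; the cover still stands open; the opener lies flat and still, clear of the tin (z of stamp in the frame of frame between 0.004 and 0.017 m and horizontal distance between stamp and frame below 0.006 m and angle between the y axis of stamp and the y axis of frame, either way round below 0.12 rad and angle between each of stamp, opener's own z axis and vertical below 0.1 rad and linear speed of each of stamp, opener below 0.02 m/s and angular speed of stamp below 0.3 rad/s and contact force between the fingers and stamp above 1 N and contact force between stamp and slips below 0.05 N and value of joint cover above 1.4 rad and height (world z) of opener below 0.006 m and contact force between opener and tin below 0.05 N); the arm keeps its last pose, push and grip.
It fails at once if the stamp touches the slips (contact force between stamp and slips above 0.1 N).
It fails at once if the stamp is pressed hard on the ink pad (over 25 N) (contact force between stamp and tin above 25 N).
It fails at once if a bystander is shifted by more than 20 mm (distance of any of stapler, glue_stick, mint_tube, calculator, marker, mug, eraser from where it was at the start of the episode above 0.02 m).
It also fails if it takes over 70 s, if anything falls off the work surface, if the arm or the gripper's body presses on something with over 40 N, if the wrist force passes 120 N, or if a joint passes its speed limit or range.

ROBOT

A 6-joint arm with a two-finger parallel gripper is mounted at the origin on the work surface; the furniture and walls round the work are solid. World frame = base frame: x ahead of the robot, y to its left, z up, the work surface at z = 0. Lengths are in m, angles in rad, forces in N, time in s.
With the tool pointing down it reaches from about 0.325 to 0.925 m from the base axis. Payload 3.1 kg.
Tool frame: the origin (TCP) lies between the finger pads; the fingertips stand 19 mm ahead of it and the grasp point (between the pads) is the TCP; z points along the fingers, y is the line along which they close (so a half turn about z gives the same grasp; the last joint's range is limited). The gripper opens to 85 mm and grips with 20 to 120 N. Pads are 22 mm wide; open, the fingers measure 114 mm over their backs; the gripper's body (76 mm by 85 mm) begins 54 mm behind the grasp point. The pads swing forward as they close: fully open they stand 13 mm farther back than shut.
Start: joints at [-1.232, 0.217, 1.613, -0, 1.311, -0.112], TCP at [0.272, -0.563, 0.25] pointing down, gripper open.
Joint ranges: [-2.75, 2.75], [-0.78, 2.1], [0.31, 2.55], [-1.13, 4.27], [0.13, 2.63], [-2.58, 2.58]. Speed limits (rad/s): [2.79, 2.79, 3.14, 3.14, 3.14, 3.14].

INTERFACE

Orientations are given as a rotation vector (axis times angle).
In Python, from bench import bot gives the robot as it stands.
- The arm moves only by the shell command python3 jog.py 'ROWS' [FORCE]. ROWS is a JSON list of rows, 1 to 20 of them, each of 7 numbers: the opening from 0.0 (shut) to 1.0 (fully open), then dx, dy, dz in m, then a rotation vector rx, ry, rz in rad; each row is the pose to reach, as a shift and turn from the pose commanded when the command began, along the tool's axes at that moment; what a row does not reach only later rows make up. A row lasts 1/10 s, in which the tool goes at most 0.05 m and 0.15 rad, less where a joint would pass 70% of its speed; a pose out of reach is approached as far as the arm can. The fingers move at their own pace and stop on an object; FORCE is the grip in N (left out, the last holds). Time passes only in rows, so rows that do not move let the fingers close. It prints the time, the measured TCP pose, the force, the opening and the grip force at its end.
- bot.get_obs(): the state, without advancing time (a new reading comes with each control period).
- bot.capture(name): name is "scene" or "top" or "wrist"; returns the picture (480x640x3 uint8, red, green, blue); there is no depth.
- bot.calibration(name): a dict with "fx", "fy", "cx", "cy" (pixels), "pose" (4x4, takes a point from camera to world coordinates). Camera axes: x right, y down, z forward; pixel columns grow to the right and rows downward; lengths in m; the calibration is good to about 2 mm. The wrist camera is an equidistant fisheye: a pixel r from the principal point sees the ray r / f radians off the axis. A picture is of the moment at which its call begins: read the wrist's pose just before it. calibration takes no time and is no camera call; for the wrist camera it gives the pose at the moment of the call.
- bot.hand_in(): hands the job in; it is judged then, once.
The state is a dict: "time_s": time; "joint_pos": joint angles; "dq": joint speeds; "tau": joint torques, N m; "tcp_pos": TCP position; "orientation": TCP orientation; "force": force on the tool from outside, world axes, zero at the start; "moment": the same for the moment, N m; "opening": opening from 0.0 (shut) to 1.0 (fully open); "grasp_force": force on a finger pad.
Only numpy, scipy, OpenCV 4.12 (cv2) and the standard library are available. Lean on these libraries where they do the work, as an engineer would, in place of code of your own. Each camera call takes 0.05 s, during which the arm holds its last target. There are 200 camera calls.

## Working session

There is one attempt and no reset: what is moved stays moved. The work goes in short steps, Python scripts to look and compute and a shell command to move; the robot and the scene stay as the last step left them, time stands still between calls to the robot, and variables do not carry over. Pictures are saved under pics/ and viewed, at most 10 in all, crops included, and the job is handed in when it is done.

```bash
ls; mkdir -p pics
python3 - <<'E'
from bench import bot
import cv2
for n in("scene","top"):
    cv2.imwrite(f"pics/{n}0.png",bot.capture(n)[...,::-1]); c=bot.calibration(n); print(n,c)
print(bot.get_obs())
E
```

```text
bench.py
jog.py
pics
scene {'fx': 469.7282355205026, 'fy': 469.7282355205026, 'cx': 317.88306602347274, 'cy': 242.65909010328377, 'pose': array([[ 4.28181077e-01, -5.40682069e-01,  7.24102110e-01,
        -2.43874642e-01],
       [-9.03692755e-01, -2.55642486e-01,  3.43491374e-01,
        -3.39215132e-01],
       [-6.08363090e-04, -8.01442337e-01, -5.98071743e-01,
         7.97892703e-01],
       [ 0.00000000e+00,  0.00000000e+00,  0.00000000e+00,
         1.00000000e+00]])}
top {'fx': 504.03286085814227, 'fy': 504.03286085814227, 'cx': 325.46755263070827, 'cy': 242.06548559139395, 'pose': array([[-0.01668048, -0.99484582,  0.10001776,  0.43112663],
       [-0.99981088,  0.0155957 , -0.01161802,  0.09172537],
       [ 0.00999829, -0.10019264, -0.99491782,  1.62905598],
       [ 0.        ,  0.        ,  0.        ,  1.        ]])}
{'time_s': 0.1, 'joint_pos': array([-1.23216647e+00,  2.17683989e-01,  1.61477996e+00, -1.67336080e-05,
        1.31131932e+00, -1.12171432e-01]), 'dq': array([-0.00056595, -0.00166056, -0.00424169,  0.00042965, -0.00096313,
       -0.00030509]), 'tau': array([-5.64045113e-04, -3.98075044e+01, -3.04969776e+01, -1.34708589e-04,
        4.20592463e-03, -3.57262614e-06]), 'tcp_pos': array([ 0.27210246, -0.5618824 ,  0.24909226]), 'orientation': array([-3.06000365e+00, -7.01656731e-01,  4.13741087e-04]), 'force': array([-0.5835878 , -0.02699146, -0.06696632]), 'moment': array([-0.00843575,  0.0187934 ,  0.03204229]), 'grasp_force': 0.0, 'opening': 1.0044451902389093}
```

View pics/top0.png

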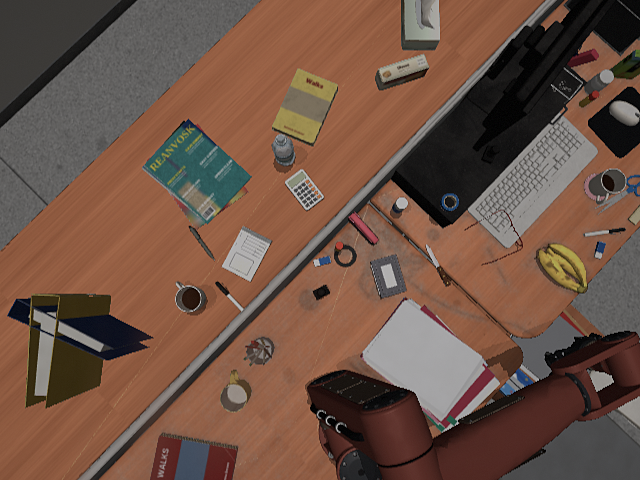

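View pics/scene0.png

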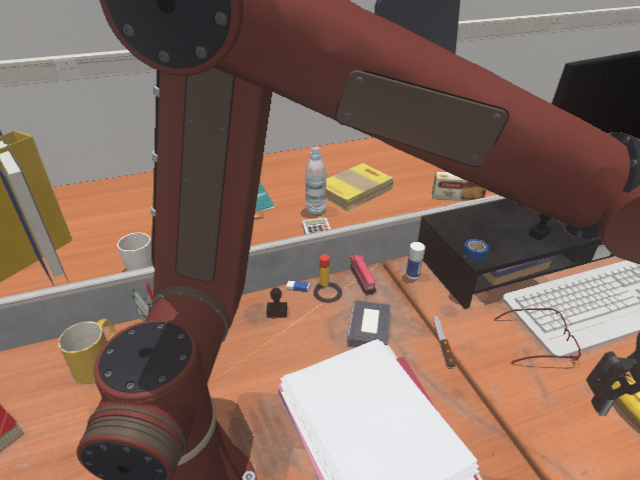

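Top view: tin at ~(387,277), opener handle (445,277) with blade to (428,247), stamp (321,292), slips (246,253), stapler (363,229), glue (338,247), mint (400,206), eraser (321,262), and calculator (304,189). Scene view: the tin is at (370,323) and the opener runs (436,320)-(450,366).

```bash
cat > h.py <<'E'
import numpy as np, cv2
from scipy.spatial.transform import Rotation as R
from scipy.optimize import least_squares
from bench import bot
def px2w(c,u,v,z,fish=False):
    T=c["pose"];x=(u-c["cx"])/c["fx"];y=(v-c["cy"])/c["fy"]
    if fish:
        t=np.hypot(x,y); s=np.sin(t)/t if t>1e-9 else 1; d=np.array([x*s,y*s,np.cos(t)])
    else: d=np.array([x,y,1.])
    d=T[:3,:3]@d; o=T[:3,3]; return o+d*(z-o[2])/d[2]
def w2px(c,P,fish=False):
    T=c["pose"];p=(np.asarray(P)-T[:3,3])@T[:3,:3]
    if fish:
        r=np.linalg.norm(p[...,:2],axis=-1);t=np.arctan2(r,p[...,2]);k=(t/np.maximum(r,1e-9))[...,None];q=p[...,:2]*k
    else: q=p[...,:2]/p[...,2:]
    return q*[c["fx"],c["fy"]]+[c["cx"],c["cy"]]
def rel(pos,rot):
    "shift+turn in current tool axes to reach world pos & Rotation (measured pose)"
    o=bot.get_obs();r=R.from_rotvec(o["orientation"])
    return np.round(r.inv().apply(np.array(pos)-o["tcp_pos"]),4),np.round((r.inv()*rot).as_rotvec(),4)
E
python3 - <<'E'
from h import *
c=bot.calibration("top")
for n,u,v,z in [("tin",387,277,.023),("opH",441,273,.01),("opT",428,247,.0),("stamp",321,290,.04),("slips",246,253,.01),("stapler",363,229,.04),("glue",338,245,.086),("mint",400,200,.097),("eraser",321,262,.01),("folderL",362,355,0.03),("folderT",405,302,.03)]:
    print(n,px2w(c,u,v,z).round(3))
cw=bot.calibration("wrist");o=bot.get_obs();r=R.from_rotvec(o["orientation"])
print(cw, r.inv().apply(cw["pose"][:3,3]-o["tcp_pos"]), (r.inv().as_matrix()@cw["pose"][:3,:3]).round(3), r.as_matrix().round(3))
t=cv2.imread("pics/top0.png")[200:320,290:470];s=cv2.imread("pics/scene0.png")[260:380,255:475]
t=cv2.resize(t,None,fx=3.6,fy=3.6,interpolation=2)[:,:640];s=cv2.resize(s,None,fx=3,fy=3,interpolation=2)
cv2.imwrite("pics/s1.png",s)
E
```

```text
tin [ 0.478 -0.121  0.023]
opH [ 0.488 -0.297  0.01 ]
opT [ 0.574 -0.26   0.   ]
stamp [0.44 0.09 0.04]
slips [0.563 0.329 0.01 ]
stapler [ 0.631 -0.047  0.04 ]
glue [0.577 0.035 0.086]
mint [ 0.712 -0.158  0.097]
eraser [0.53  0.088 0.01 ]
folderL [ 0.236 -0.035  0.03 ]
folderT [ 0.398 -0.175  0.03 ]
{'fx': 371.64829954431775, 'fy': 371.64829954431775, 'cx': 324.4800957059551, 'cy': 238.3207630028244, 'pose': array([[ 0.43502861, -0.8599355 , -0.26694765,  0.33981441],
       [-0.90041372, -0.41622276, -0.12654543, -0.52930062],
       [-0.00228878,  0.29541421, -0.95536653,  0.37327758],
       [ 0.        ,  0.        ,  0.        ,  1.        ]])} [ 7.51713218e-02 -9.58120429e-05 -1.24168188e-01] [[-0.001 -0.955 -0.296]
 [ 1.    -0.001 -0.   ]
 [ 0.    -0.296  0.955]] [[ 0.9    0.436 -0.001]
 [ 0.436 -0.9    0.002]
 [ 0.    -0.002 -1.   ]]
```

View pics/s1.png

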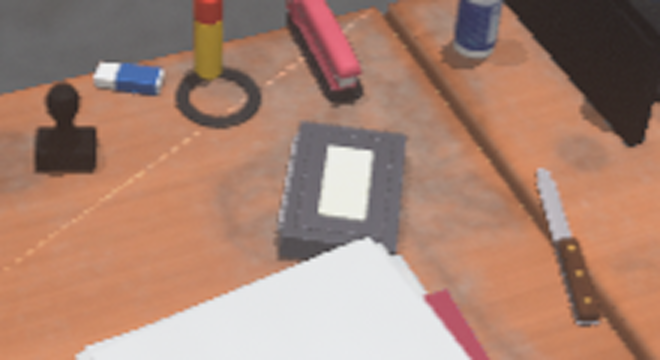

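Crop: tin with its long side roughly along world x, and a lighter strip visible on its left (+y) side. Opener lies to its right, blade away from the robot. I'll look closer with the wrist camera.

```bash
python3 jog.py '[[1,0.319,-0.246,-0.03,0,0,0],[1,0.319,-0.246,-0.03,0,0,0],[1,0.319,-0.246,-0.03,0,0,0],[1,0.319,-0.246,-0.03,0,0,0],[1,0.319,-0.246,-0.03,0,0,0],[1,0.319,-0.246,-0.03,0,0,0],[1,0.319,-0.246,-0.03,0,0,0],[1,0.319,-0.246,-0.03,0,0,0],[1,0.319,-0.246,-0.03,0,0,0],[1,0.319,-0.246,-0.03,0,0,0],[1,0.319,-0.246,-0.03,0,0,0]]'
python3 - <<'E'
from h import *
import pickle
c=bot.calibration("wrist");im=bot.capture("wrist")[...,::-1]
pickle.dump((c,im),open("w1.pkl","wb"));cv2.imwrite("pics/w1.png",im)
t=bot.capture("top")[...,::-1];cv2.imwrite("pics/top1.png",t)
E
```

```text
time_s: 1.2
tcp_pos: [0.4518, -0.2027, 0.2798]
orientation: [-3.062, -0.702, 0.002]
force: [-0.4, -0.6, 0.0]
opening: 1.002
grasp_force: 0.0
```

View pics/w1.png

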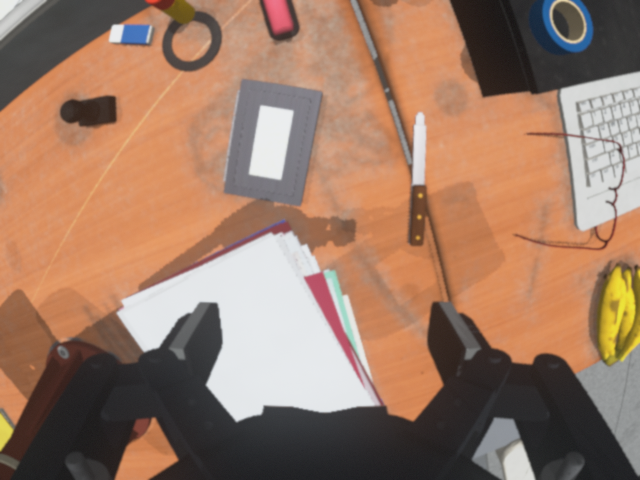

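Wrist view: tin top corners are about (242,80), (322,92), (303,204), (224,193). Opener tip is at (420,114) and the handle end at (416,245). I'll zoom in to find which side has the notch.

Run:
```python
from h import *
import pickle
c,im=pickle.load(open("w1.pkl","rb"))
def fit(pts,corn,z):
    P=np.array([px2w(c,*p,z,True)[:2] for p in pts]);
    f=lambda q:(q[:2]+np.array(corn)@np.array([[np.cos(q[2]),np.sin(q[2])],[-np.sin(q[2]),np.cos(q[2])]])-P).ravel()
    r=min((least_squares(f,[*P.mean(0),a]) for a in(0,1.5,3,-1.5)),key=lambda r:r.cost); return r.x,np.abs(r.fun).max(),P.round(4)
print(fit([(242,80),(322,92),(303,204),(224,193)],[(.042,.061),(.042,-.061),(-.042,-.061),(-.042,.061)][1:]+[(.042,.061)],.023))
for p,z in [((420,113),.0025),((416,245),.013),((418,185),.013)]: print(px2w(c,*p,z,True).round(4))
a=cv2.resize(im[60:225,200:350],None,fx=3.3,fy=3.3,interpolation=2)
b=cv2.resize(im[100:255,385:450],None,fx=3.5,fy=3.5,interpolation=2)
o=np.zeros((545,730,3),np.uint8);o[:a.shape[0],:a.shape[1]]=a;o[:b.shape[0],500:500+b.shape[1]]=b
cv2.imwrite("pics/z1.png",o)
```

```text
(array([ 0.48191445, -0.12797133,  1.84385742]), np.float64(0.002551349033098227), array([[ 0.5284, -0.0722],
       [ 0.5503, -0.1522],
       [ 0.4371, -0.1846],
       [ 0.4119, -0.1029]]))
[ 0.5802 -0.2554  0.0025]
[ 0.448  -0.3192  0.013 ]
[ 0.5087 -0.2875  0.013 ]
```

View pics/z1.png

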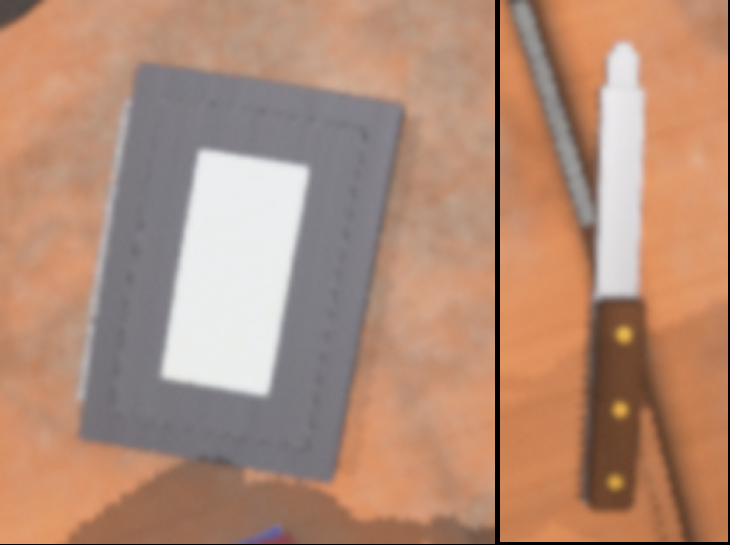

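Zoom: the light hinge strip is on the tin's left side (+y), so the notch faces -y, towards the opener. Tin yaw is about 105.6° and the notch about (0.493,-0.168). The opener's yaw of 25.8° matches the tool's, so I can grasp its handle directly.

```bash
python3 jog.py '[[0.6,-0.0224,0.1031,0.10,0,0,0],[0.6,-0.0224,0.1031,0.10,0,0,0],[0.6,-0.0224,0.1031,0.10,0,0,0],[0.6,-0.0224,0.1031,0.15,0,0,0],[0.6,-0.0224,0.1031,0.2,0,0,0],[0.6,-0.0224,0.1031,0.23,0,0,0],[0.6,-0.0224,0.1031,0.25,0,0,0],[0.6,-0.0224,0.1031,0.257,0,0,0],[0.6,-0.0224,0.1031,0.258,0,0,0],[0.6,-0.0224,0.1031,0.258,0,0,0],[0,-0.0224,0.1031,0.258,0,0,0],[0,-0.0224,0.1031,0.258,0,0,0],[0,-0.0224,0.1031,0.258,0,0,0],[0,-0.0224,0.1031,0.258,0,0,0],[0,-0.0224,0.1031,0.258,0,0,0],[0,-0.0224,0.1031,0.258,0,0,0],[0,-0.0224,0.1031,0.25,0,0,0],[0,-0.0224,0.1031,0.22,0,0,0],[0,-0.0224,0.1031,0.19,0,0,0],[0,-0.0224,0.1031,0.19,0,0,0]]' 60
python3 - <<'E'
from h import *
import pickle
c=bot.calibration("wrist");o=bot.get_obs();im=bot.capture("wrist")[...,::-1]
pickle.dump((c,im,o["tcp_pos"],o["orientation"]),open("w2.pkl","wb"));cv2.imwrite("pics/w2.png",im)
print(o["joint_pos"].round(3))
E
```

```text
time_s: 3.3
tcp_pos: [0.48, -0.3069, 0.0953]
orientation: [3.055, 0.701, 0.009]
force: [0.9, -0.6, 0.5]
opening: 0.162
grasp_force: 60.0
[-0.692  0.278  1.858  0.     0.996  0.428]
```

View pics/w2.png

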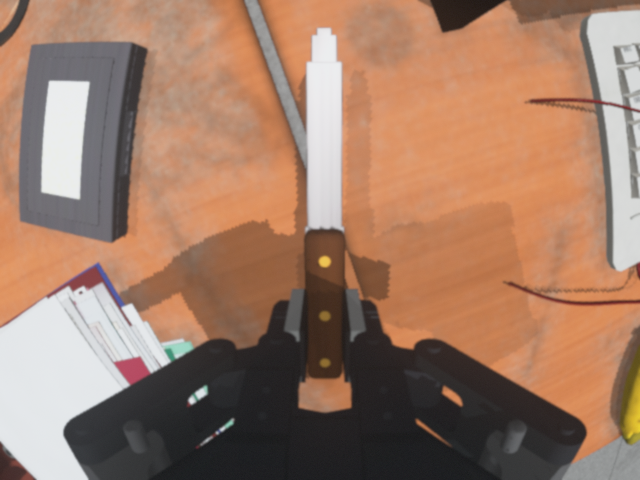

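The opener is held straight: tip at (323,28), handle between the pads. The tin's front wall, with a dark notch line around (130,130), faces the opener. Next I compute the pre-insertion pose.

```bash
cat >> h.py <<'E'
YAW=1.844
def down(yaw): # tool z down, tool x at yaw
    x=np.array([np.cos(yaw),np.sin(yaw),0]);z=np.array([0,0,-1.]);return R.from_matrix(np.c_[x,np.cross(z,x),z])
E
python3 - <<'E'
from h import *
import pickle
c,im,p,o=pickle.load(open("w2.pkl","rb"));r=R.from_rotvec(o)
for px,z in(((323,28),.0761),((323,229),.0761),((324,378),.087)): print("tool",r.inv().apply(px2w(c,*px,z,True)-p).round(4))
P=np.array([px2w(c,*q,.023,True)[:2] for q in[(34,44),(135,42),(113,241),(22,222)]]);print(P.round(4),P.mean(0))
d=P[0]-P[3]+P[1]-P[2];print(np.arctan2(d[1],d[0])+np.pi/2)
ax=np.array([np.cos(YAW),np.sin(YAW)]);n=np.array([.4933,-.1684])
t=n-.03*ax-.1154*ax;print(rel([*t,.0803],down(YAW)))
E
```

```text
tool [ 0.1143 -0.0006  0.0196]
tool [ 0.0347 -0.0007  0.0193]
tool [-0.031  -0.0004  0.0081]
[[ 0.5305 -0.0736]
 [ 0.5515 -0.154 ]
 [ 0.4351 -0.1835]
 [ 0.4123 -0.1044]] [ 0.48235939 -0.12887861]
1.8225597409661627
(array([0.0473, 0.0255, 0.0131]), array([ 0.0061,  0.0016, -1.393 ]))
```

```bash
python3 jog.py '[[0,0.02,0.01,0,0,0,-0.15],[0,0.04,0.02,0,0,0,-0.3],[0,0.0473,0.0255,0.0131,0.006,0.0016,-0.45],[0,0.0473,0.0255,0.0131,0.006,0.0016,-0.6],[0,0.0473,0.0255,0.0131,0.006,0.0016,-0.75],[0,0.0473,0.0255,0.0131,0.006,0.0016,-0.9],[0,0.0473,0.0255,0.0131,0.006,0.0016,-1.05],[0,0.0473,0.0255,0.0131,0.006,0.0016,-1.2],[0,0.0473,0.0255,0.0131,0.006,0.0016,-1.3],[0,0.0473,0.0255,0.0131,0.006,0.0016,-1.379],[0,0.0473,0.0255,0.0131,0.006,0.0016,-1.379],[0,0.0473,0.0255,0.0131,0.006,0.0016,-1.379]]'
python3 - <<'E'
from h import *
import pickle
c=bot.calibration("wrist");o=bot.get_obs();im=bot.capture("wrist")[...,::-1]
pickle.dump((c,im,o["tcp_pos"],o["orientation"]),open("w3.pkl","wb"))
cv2.imwrite("pics/w3.png",im)
E
```

```text
time_s: 4.55
tcp_pos: [0.5299, -0.3064, 0.0759]
orientation: [-1.913, -2.482, -0.0]
force: [1.0, 0.4, -0.2]
opening: 0.162
grasp_force: 60.0
```

View pics/w3.png

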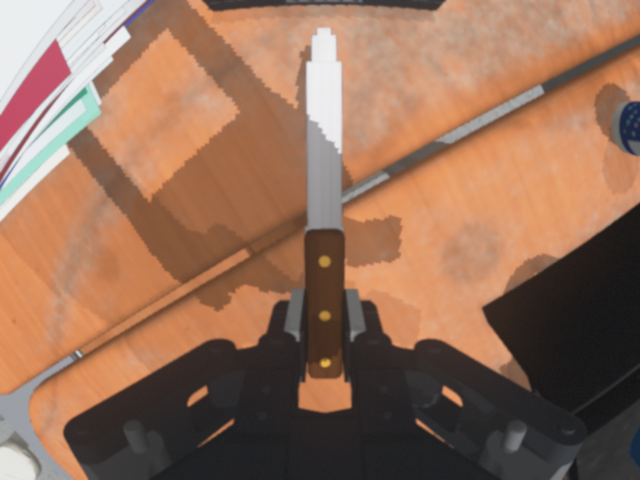

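The tin front's lower edge runs along the top of the image, (212,8) to (437,8), centred at ~324 on the tip at (322,28), so the lateral alignment is good. Next I lower the opener and slide it in.

```bash
python3 -c "
from h import *
import pickle
c,im,p,o=pickle.load(open('w3.pkl','rb'));r=R.from_rotvec(o)
for q in((212,8),(324,9),(437,8)): print(r.inv().apply(px2w(c,*q,0,True)-p).round(4))"
python3 jog.py '[[0,0,0,0.03,0,0,0],[0,0,0,0.044,0,0,0],[0,0,0,0.044,0,0,0],[0,0.01,0,0.044,0,0,0],[0,0.02,0,0.044,0,0,0],[0,0.024,0,0.044,0,0,0],[0,0.024,0,0.044,0,0,0]]'
```

```text
[ 0.1463 -0.0623  0.0772]
[ 0.1415 -0.0005  0.0768]
[0.146  0.0616 0.0766]
time_s: 5.3
tcp_pos: [0.5246, -0.2828, 0.0341]
orientation: [-1.912, -2.487, -0.0]
force: [-0.3, 0.5, -0.6]
opening: 0.166
grasp_force: 60.0
```

```bash
python3 jog.py '[[0,0,0,0,0,0,0],[0,0.004,0,0,0,0,0],[0,0.008,0,0,0,0,0],[0,0.011,0,0,0,0,0],[0,0.0125,0,0,0,0,0],[0,0.0125,0,0,0,0,0]]'
```

```text
time_s: 5.9
tcp_pos: [0.521, -0.2713, 0.0332]
orientation: [-1.912, -2.485, -0.0]
force: [-1.2, -0.2, -0.8]
opening: 0.162
grasp_force: 60.0
```

```bash
python3 jog.py '[[0,0,0,-0.006,0,0,0],[0,0.001,0,-0.012,0,0,0],[0,0.002,0,-0.018,0,0,0],[0,0.003,0,-0.024,0,0,0],[0,0.003,0,-0.026,0,0,0],[0,0.003,0,-0.026,0,0,0]]'
python3 - <<'E'
from h import *
s=bot.capture("scene")[...,::-1];w=bot.capture("wrist")[...,::-1]
a=cv2.resize(s[260:380,320:470],None,fx=3,fy=3,interpolation=2);b=cv2.resize(w[0:180,180:460],(560*360//360,360))[:, :340*560//560]
b=cv2.resize(w[0:180,190:450],None,fx=1.3,fy=1.3)
o=np.zeros((360,800,3),np.uint8);o[:,:450]=a;o[:b.shape[0],455:455+b.shape[1]]=b
cv2.imwrite("pics/l1.png",o)
E
```

```text
time_s: 6.5
tcp_pos: [0.5209, -0.2689, 0.0601]
orientation: [-1.913, -2.486, -0.001]
force: [-0.1, -0.5, -1.1]
opening: 0.166
grasp_force: 59.9
```

View pics/l1.png

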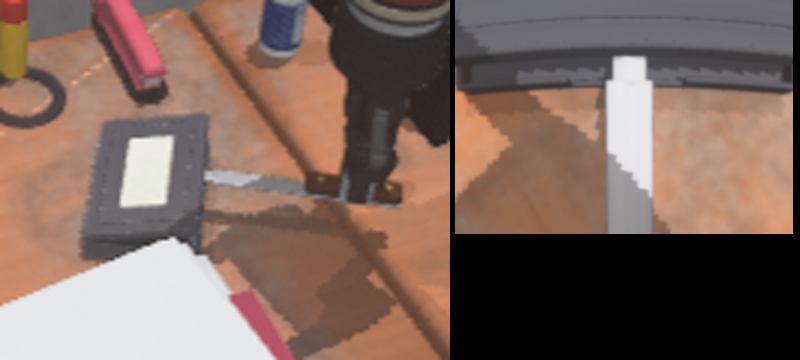

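The opener tip is under the raised cover edge (last ~7 mm hidden, at (628,57) in the right panel), so the cover is lifted to about 0.3 rad. I'll continue the arc.

```bash
python3 jog.py '[[0,0.004,0,-0.0095,0,0,0],[0,0.0096,0,-0.0195,0,0,0],[0,0.017,0,-0.028,0,0,0],[0,0.025,0,-0.0355,0,0,0],[0,0.035,0,-0.042,0,0,0],[0,0.045,0,-0.0465,0,0,0],[0,0.056,0,-0.0495,0,0,0],[0,0.068,0,-0.051,0,0,0],[0,0.079,0,-0.051,0,0,0],[0,0.088,0,-0.05,0,0,0],[0,0.093,0,-0.049,0,0,0],[0,0.093,0,-0.049,0,0,0],[0,0.093,0,-0.049,0,0,0]]'
python3 - <<'E'
from h import *
s=bot.capture("scene")[...,::-1];w=bot.capture("wrist")[...,::-1]
a=cv2.resize(s[230:380,300:450],None,fx=2.6,fy=2.6,interpolation=2)
b=cv2.resize(w[0:300,140:540],(400,300))
o=np.zeros((390,800,3),np.uint8);o[:,:390]=a;o[:300,395:795]=b
cv2.imwrite("pics/l2.png",o)
E
```

```text
time_s: 7.9
tcp_pos: [0.4966, -0.1789, 0.1084]
orientation: [-1.912, -2.485, 0.0]
force: [-0.5, 1.1, -1.2]
opening: 0.163
grasp_force: 60.0
```

View pics/l2.png

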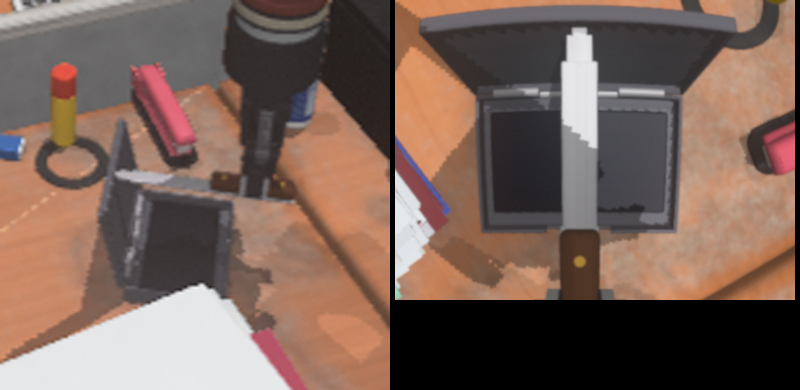

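The cover leans back past upright, about 1.78 rad by the tip geometry, with the felt exposed. I'll retract and lay the opener down in front.

```bash
python3 jog.py '[[0,-0.04,0,0,0,0,0],[0,-0.08,0,0,0,0,0],[0,-0.12,0,0.02,0,0,0],[0,-0.13,0,0.05,0,0,0],[0,-0.13,0,0.07,0,0,0],[0,-0.13,0,0.08,0,0,0],[0,-0.13,0,0.084,0,0,0],[0,-0.13,0,0.0855,0,0,0],[0,-0.13,0,0.0855,0,0,0],[0,-0.13,0,0.0855,0,0,0]]'
```

```text
time_s: 9.0
tcp_pos: [0.5304, -0.3047, 0.0241]
orientation: [-1.913, -2.487, -0.0]
force: [-0.9, 0.7, 4.1]
opening: 0.165
grasp_force: 60.5
```

```bash
python3 jog.py '[[0,0,0,0.0005,0,0,0],[0,0,0,0.0005,0,0,0]]'
```

```text
time_s: 9.2
tcp_pos: [0.5304, -0.3047, 0.024]
orientation: [-1.913, -2.486, -0.0]
force: [-3.1, 2.2, 7.0]
opening: 0.166
grasp_force: 61.0
```

```bash
python3 jog.py '[[0.5,0,0,0,0,0,0],[0.5,0,0,0,0,0,0],[0.5,0,0,0,0,0,0],[0.5,0,0,0,0,0,0],[0.5,0,0,-0.02,0,0,0],[0.5,0,0,-0.07,0,0,0],[0.5,0,0,-0.12,0,0,0],[0.5,0,0,-0.17,0,0,0],[0.5,0,0,-0.2,0,0,0],[0.5,0,0,-0.23,0,0,0],[0.5,0,0,-0.23,0,0,0]]'
python3 - <<'E'
from h import *
print(bot.get_obs()["joint_pos"].round(3))
# go above near stamp/slips for a look: tool yaw as now
print(rel([.45,.02,.30],down(1.2)))
E
```

```text
time_s: 10.3
tcp_pos: [0.5336, -0.3072, 0.2586]
orientation: [1.912, 2.485, 0.001]
force: [0.9, 0.3, -0.2]
opening: 0.498
grasp_force: 0.0
[-0.637  0.187  1.632  0.     1.316 -0.896]
(array([ 0.3375,  0.0032, -0.0428]), array([0.005 , 0.0028, 0.6298]))
```

```bash
python3 -c "
from h import *
print(rel([.42,.12,.38],down(1.0)))"
python3 jog.py '[[0.5,0.05,0,-0.05,0,0,0],[0.5,0.1,0.01,-0.1,0,0,0.1],[0.5,0.15,0.01,-0.12,0,0,0.2],[0.5,0.2,0.01,-0.12,0,0,0.3],[0.5,0.25,0.01,-0.12,0,0,0.4],[0.5,0.3,0.01,-0.12,0,0,0.5],[0.5,0.35,0.01,-0.12,0,0,0.6],[0.5,0.4,0.01,-0.12,0,0,0.7],[0.5,0.44,0,-0.12,0,0,0.83],[0.5,0.44,0,-0.12,0,0,0.83],[0.5,0.44,0,-0.12,0,0,0.83],[0.5,0.44,0,-0.12,0,0,0.83]]'
python3 - <<'E'
from h import *
import pickle
c=bot.calibration("wrist");o=bot.get_obs();im=bot.capture("wrist")[...,::-1]
t=bot.capture("top")[...,::-1]
pickle.dump((c,im,o["tcp_pos"],o["orientation"],bot.calibration("top"),t),open("w4.pkl","wb"))
print(o["joint_pos"].round(3))
cv2.imwrite("pics/w4.png",im)
E
```

```text
(array([ 4.415e-01,  1.000e-04, -1.232e-01]), array([0.0053, 0.0023, 0.8298]))
time_s: 11.5
tcp_pos: [0.4182, 0.1199, 0.373]
orientation: [-2.751, -1.506, 0.006]
force: [-0.0, 0.0, 0.6]
opening: 0.499
grasp_force: 0.0
[ 0.115 -0.28   1.871  0.003  1.556  0.684]
```

View pics/w4.png

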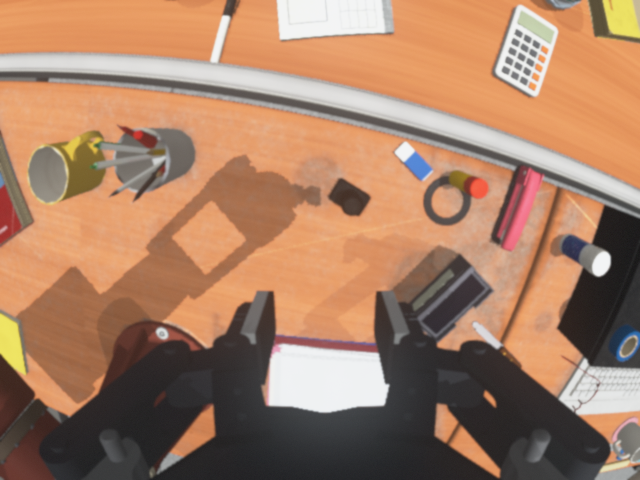

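Wrist view: stamp base around (350,195) with its knob at (352,203). The tin is open at (450,295) and the opener lies at (495,345). The slips show at the top edge (280-393, 0-38) with the grey binding on the right and the frame on the left. Divider, mug, eraser and glue stick are undisturbed. From here I'll fit the stamp pose numerically.

```bash
cat >> h.py <<'E'
from scipy.optimize import minimize
def stampmask(c,x,y,a,shape,z0=0.,S=4,u0=0,v0=0):
    ca,sa=np.cos(a),np.sin(a);m=np.zeros(shape,np.uint8)
    def hull(P):
        q=(w2px(c,P,True)-[u0,v0]+.5)*S-.5
        cv2.fillConvexPoly(m,cv2.convexHull(np.round(q*16).astype(np.int32)),1,shift=4)
    B=np.array([[i*.016,j*.024,k] for i in(-1,1) for j in(-1,1) for k in(0,.02)])
    hull(B@np.array([[ca,sa,0],[-sa,ca,0],[0,0,1]])+[x,y,z0])
    t=np.linspace(0,6.28,40);ring=lambda r,h:np.c_[x+r*np.cos(t),y+r*np.sin(t),0*t+z0+h]
    hull(np.r_[ring(.006,.02),ring(.006,.05)]);hull(np.r_[ring(.009,.050),ring(.013,.060),ring(.008,.073)]);return m
def fitstamp(c,im,x0,y0,thr=70,S=4):
    u,v=np.round(w2px(c,np.array([[x0,y0,.03]]),True)[0]).astype(int);h=55
    v0,u0=max(v-h,0),max(u-h,0);cr=im[v0:v+h,u0:u+h];g=cr.max(2)
    d=cv2.resize((g<thr).astype(np.uint8),None,fx=S,fy=S,interpolation=0)
    n,l,st,ce=cv2.connectedComponentsWithStats(d);k=1+np.argmin(np.hypot(*(ce[1:]-h*S).T)-st[1:,4]**.5);d=(l==k).astype(np.uint8)
    f=lambda q:float((stampmask(c,*q,d.shape,S=S,u0=u0,v0=v0)!=d).sum())/S/S
    b=min((minimize(f,[x0,y0,a],method="Nelder-Mead",options=dict(initial_simplex=[[x0,y0,a],[x0+.012,y0,a],[x0,y0+.012,a],[x0,y0,a+.3]])) for a in np.arange(-1.5,1.6,.4)),key=lambda r:r.fun)
    return b.x,b.fun,d.sum()/S/S,st[k]/S
E
python3 - <<'E'
from h import *
import pickle
c,im,p,o,ct,t=pickle.load(open("w4.pkl","rb"))
s=px2w(c,350,197,.03,True);print(s)
for thr in(60,75,90):print(fitstamp(c,im,*s[:2],thr))
q=px2w(c,352,203,.072,True);print("knob",q)
E
```

```text
[0.43596006 0.09167238 0.03      ]Traceback (most recent call last):
  File "<stdin>", line 5, in <module>
  File "h.py", line 38, in fitstamp
    n,l,st,ce=cv2.connectedComponentsWithStats(d);k=1+np.argmin(np.hypot(*(ce[1:]-h*S).T)-st[1:,4]**.5);d=(l==k).astype(np.uint8)
                                                      ~~~~~~~~~^^^^^^^^^^^^^^^^^^^^^^^^^^^^^^^^^^^^^^^^
    return _wrapfunc(a, 'argmin', axis=axis, out=out, **kwds)
    return bound(*args, **kwds)
ValueError: attempt to get argmin of an empty sequence
```

Run:
```python
from h import *
import pickle
c,im,p,o,ct,t=pickle.load(open("w4.pkl","rb"))
print(im.shape,w2px(c,np.array([[.436,.0917,.03]]),True)); print(im[176:222:4,322:382:4].max(2))
```

```text
(480, 640, 3) [[350.01515492 196.96576429]]
[[203 202 201 205 208 209 225 229 228 226 226 228 229 233 234]
 [200 196 203 201 113  78 170 227 230 232 232 230 229 229 229]
 [204 196 199 162  77  79  79 104 208 226 230 230 231 234 234]
 [206 199 187  84  79  77  78  78  79 140 225 228 229 232 233]
 [207 205 142  78  73  72  68  70  73  79  87 185 229 230 232]
 [201 191  79  76  73  69  69  70  70  72  78  76 176 229 230]
 [199 205 158  78  72  70  73  81  78  73  73  78 199 230 230]
 [210 211 218 197 106  71  79  81  80  77  71 126 226 228 232]
 [224 222 225 227 226 116  79  81  83  77  82 213 228 228 228]
 [227 226 226 228 227 214  84  79  80  77 180 228 231 231 231]
 [230 229 229 230 229 229 225 194 197 188 229 230 231 232 232]
 [234 235 233 233 233 233 232 232 232 230 230 230 231 231 231]]
```

Nice contrast; threshold ~140.

Run:
```python
from h import *
import pickle
c,im,p,o,ct,t=pickle.load(open("w4.pkl","rb"))
for thr in(120,145):print(fitstamp(c,im,.436,.0917,thr))
```

```text
(array([0.43365106, 0.08971008, 0.38890724]), np.float64(108.5), np.float64(891.0), array([  34.,   37.,   41.,   36., 3564.]))
(array([0.4337578 , 0.0892444 , 0.42639109]), np.float64(59.625), np.float64(953.0), array([  33.,   36.,   42.,   38., 3812.]))
```

```bash
python3 jog.py '[[0.5,0.05,0.005,0,0,0,0],[0.5,0.1,0.013,0,0,0,0],[0.5,0.127,0.013,0,0,0,0],[0.5,0.127,0.013,0,0,0,0],[0.5,0.127,0.013,0,0,0,0]]'
python3 - <<'E'
from h import *
import pickle
c=bot.calibration("wrist");o=bot.get_obs();im=bot.capture("wrist")[...,::-1].copy()
pickle.dump((c,im,o["tcp_pos"],o["orientation"]),open("w5.pkl","wb"));cv2.imwrite("pics/w5.png",im)
print(w2px(c,np.array([[.563,.329,.01],[.434,.089,.03]]),True).round())
hsv=cv2.cvtColor(im,cv2.COLOR_BGR2HSV);m=((hsv[...,1]<45)&(hsv[...,2]>120)).astype(np.uint8)
u,v=w2px(c,np.array([[.563,.329,.01]]),True)[0].astype(int)
n,l,st,ce=cv2.connectedComponentsWithStats(m)
for k in range(1,n):
    if st[k,4]>300:print(k,st[k],ce[k].round(1))
# metric rectified patch of the desk at z=.01, 2mm/pt, printed as coarse ASCII
for x in np.arange(.66,.46,-.008):
    row=""
    for y in np.arange(.43,.22,-.005):
        a,b=w2px(c,np.array([[x,y,.01]]),True)[0].round().astype(int)
        row+="." if not(0<=a<640 and 0<=b<480) else ("#" if hsv[b,a,1]>70 else str(min(9,hsv[b,a,2]//26)))
    print(f"{x:.3f}",row)
E
```

```text
time_s: 12.1
tcp_pos: [0.4989, 0.2183, 0.3732]
orientation: [-2.754, -1.502, 0.007]
force: [-1.2, 0.1, 0.3]
opening: 0.5
grasp_force: 0.0
[[322.  86.]
 [338. 289.]]
1 [ 115    0   77   77 3246] [152.7  43.5]
8 [ 537   29  103   57 3106] [594.2  53.7]
9 [ 262   47  120   87 9093] [321.6  89.3]
14 [ 481   86   70   96 3716] [514.9 132.8]
15 [199 106  20  61 523] [208.5 137.5]
16 [    0   143   640   154 15691] [315.3 214.2]
24 [ 102  218   87   77 1934] [141.2 256.9]
41 [  37  241   37   47 1286] [ 55.1 263.9]
62 [555 319  29  32 617] [569.2 334.6]
75 [  0 410  46  33 442] [ 19.8 426. ]
76 [590 418  50  28 942] [618.7 430.6]
79 [604 454  26  26 418] [615.2 469.7]
0.660 ....######################################
0.652 ...#######################################
0.644 ..################7777####################
0.636 .################99877777#################
0.628 ################999999877787##############
0.620 ###############9999999999877778###########
0.612 ###############9999999999999977777########
0.604 ##############99999999999999999877777#####
0.596 #############999999999999999999999977#####
0.588 ############999999999999999999999999######
0.580 ###########999999999999999999999999#######
0.572 ##########999999999999999999999999########
0.564 #########9999999999999999999999998########
0.556 ########9999999999999999999999998#########
0.548 ########999999999999999999999999##########
0.540 #######999999999999999999999999###########
0.532 ######999999999999999999999999############
0.524 #####999999999999999999999999#############
0.516 ######9999999999999999999999##############
0.508 #########9999998999999999998##############
0.500 ############999999999999998###############
0.492 ###############99999999999##############44
0.484 ##################8999999#############4444
0.476 ######################99#############44444
0.468 ##3################################4444444
```

Run:
```python
from h import *
import pickle
c,im,p,o=pickle.load(open("w5.pkl","rb"))
hsv=cv2.cvtColor(im,cv2.COLOR_BGR2HSV);m=((hsv[...,1]<60)&(hsv[...,2]>110)).astype(np.uint8)
n,l,st,ce=cv2.connectedComponentsWithStats(m);k=l[86,322];S=4;print(st[k])
u0,v0=250,35;d=cv2.resize((l[v0:150,u0:395]==k).astype(np.uint8),None,fx=S,fy=S,interpolation=0)
B0=np.array([[i*.074,j*.0525,z] for i in(-1,1) for j in(-1,1) for z in(0,.01)])
def pts(q,B): ca,sa=np.cos(q[2]),np.sin(q[2]);return B@np.array([[ca,sa,0],[-sa,ca,0],[0,0,1]])+[q[0],q[1],0]
def f(q):
    mm=np.zeros_like(d);w=(w2px(c,pts(q,B0),True)-[u0,v0]+.5)*S-.5
    cv2.fillConvexPoly(mm,cv2.convexHull(np.round(w*16).astype(np.int32)),1,shift=4);return float((mm!=d).sum())/S/S
x0=[.563,.329,-.48]
b=minimize(f,x0,method="Nelder-Mead",options=dict(initial_simplex=[x0,[.575,.329,-.48],[.563,.34,-.48],[.563,.329,-.3]]));print(b.x,b.fun,d.sum()/S/S)
F=pts(b.x,np.array([[-.036,0,.01]]));print("frame",F)
# rectify slip to find printed frame: 0.5mm/px
g=np.mgrid[0:105:.5,0:148:.5];L=np.c_[g[1].ravel()/1e3-.074,g[0].ravel()/1e3-.0525,np.full(g[0].size,.01)]
w=w2px(c,pts(b.x,L),True).astype(np.float32);rec=cv2.remap(im,w[:,0].reshape(g[0].shape),w[:,1].reshape(g[0].shape),1).max(2)
cv2.imwrite("pics/rec.png",rec)
print("cols(-x..+x) mean over y mid", [(int(i/2-74),int(v)) for i,v in enumerate(rec[70:140].mean(0)) if i%3==0 and i<160])
print("rows mean over frame cols", [(float(i/2-52.5),int(v)) for i,v in enumerate(rec[:,40:110].mean(1)) if i%3==0])
```

```text
[ 261   47  121   88 9180]
[ 0.56157059  0.32758982 -0.49028434] 215.0625 9180.0
frame [[0.52981143 0.34454138 0.01      ]]
cols(-x..+x) mean over y mid [(-74, 237), (-72, 243), (-71, 244), (-69, 245), (-68, 245), (-66, 245), (-65, 245), (-63, 244), (-62, 240), (-60, 234), (-59, 240), (-57, 244), (-56, 245), (-54, 245), (-53, 245), (-51, 245), (-50, 245), (-48, 245), (-47, 245), (-45, 245), (-44, 245), (-42, 245), (-41, 245), (-39, 245), (-38, 245), (-36, 245), (-35, 245), (-33, 245), (-32, 245), (-30, 245), (-29, 245), (-27, 245), (-26, 245), (-24, 245), (-23, 246), (-21, 245), (-20, 246), (-18, 245), (-17, 246), (-15, 245), (-14, 244), (-12, 241), (-11, 237), (-9, 242), (-8, 245), (-6, 245), (-5, 246), (-3, 246), (-2, 246), (0, 246), (1, 246), (2, 245), (4, 245), (5, 243)]
rows mean over frame cols [(-52.5, 238), (-51.0, 244), (-49.5, 245), (-48.0, 245), (-46.5, 245), (-45.0, 245), (-43.5, 245), (-42.0, 245), (-40.5, 245), (-39.0, 245), (-37.5, 245), (-36.0, 244), (-34.5, 240), (-33.0, 237), (-31.5, 242), (-30.0, 245), (-28.5, 245), (-27.0, 245), (-25.5, 245), (-24.0, 245), (-22.5, 245), (-21.0, 245), (-19.5, 245), (-18.0, 245), (-16.5, 245), (-15.0, 245), (-13.5, 245), (-12.0, 245), (-10.5, 245), (-9.0, 245), (-7.5, 245), (-6.0, 245), (-4.5, 245), (-3.0, 245), (-1.5, 245), (0.0, 245), (1.5, 245), (3.0, 245), (4.5, 245), (6.0, 245), (7.5, 245), (9.0, 245), (10.5, 245), (12.0, 245), (13.5, 245), (15.0, 245), (16.5, 245), (18.0, 245), (19.5, 245), (21.0, 245), (22.5, 245), (24.0, 245), (25.5, 245), (27.0, 245), (28.5, 245), (30.0, 242), (31.5, 235), (33.0, 238), (34.5, 244), (36.0, 245), (37.5, 245), (39.0, 245), (40.5, 245), (42.0, 245), (43.5, 245), (45.0, 245), (46.5, 245), (48.0, 245), (49.5, 244), (51.0, 243)]
```

Run:
```python
from h import *
print(rel([.4337,.0893,.150],down(.6)))
```

```text
(array([-0.1431,  0.0167,  0.2236]), array([-0.0061,  0.0023,  0.3981]))
```

```bash
python3 jog.py '[[0.6,-0.04,0.005,0,0,0,0.1],[0.6,-0.08,0.01,0.02,0,0,0.2],[0.6,-0.12,0.0167,0.04,-0.006,0.002,0.3],[0.6,-0.1431,0.0167,0.08,-0.006,0.002,0.398],[0.6,-0.1431,0.0167,0.12,-0.006,0.002,0.398],[0.6,-0.1431,0.0167,0.16,-0.006,0.002,0.398],[0.6,-0.1431,0.0167,0.19,-0.006,0.002,0.398],[0.6,-0.1431,0.0167,0.19,-0.006,0.002,0.398],[0.6,-0.1431,0.0167,0.19,-0.006,0.002,0.398]]'
python3 - <<'E'
from h import *
import pickle
c=bot.calibration("wrist");o=bot.get_obs();im=bot.capture("wrist")[...,::-1].copy()
cv2.imwrite("pics/w6.png",im);pickle.dump((c,im),open("w6.pkl","wb"))
for t in(100,130):print(fitstamp(c,im,.4337,.0893,t))
print(w2px(c,np.array([[.4337,.0893,.072]]),True))
E
```

```text
time_s: 13.05
tcp_pos: [0.4339, 0.0899, 0.1846]
orientation: [-3.001, -0.929, -0.002]
force: [0.0, -0.2, -0.1]
opening: 0.599
grasp_force: 0.0
(array([0.43332127, 0.08825051, 0.42445834]), np.float64(227.125), np.float64(2696.0), array([   26.,    26.,    61.,    59., 10784.]))
(array([0.43307563, 0.08839746, 0.4435734 ]), np.float64(125.75), np.float64(2843.0), array([   25.,    25.,    62.,    60., 11372.]))
[[325.33086554 242.0004091 ]]
```

```bash
python3 jog.py '[[0.6,-0.0015,0.0008,0.04,0,0,0],[0.6,-0.0015,0.0008,0.08,0,0,0],[0.6,-0.0015,0.0008,0.11,0,0,0],[0.6,-0.0015,0.0008,0.122,0,0,0],[0.6,-0.0015,0.0008,0.126,0,0,0],[0.6,-0.0015,0.0008,0.126,0,0,0],[0,-0.0015,0.0008,0.126,0,0,0],[0,-0.0015,0.0008,0.126,0,0,0],[0,-0.0015,0.0008,0.126,0,0,0],[0,-0.0015,0.0008,0.126,0,0,0],[0,-0.0015,0.0008,0.126,0,0,0],[0,-0.0015,0.0008,0.126,0,0,0]]' 40
python3 -c "
from bench import bot
import h;print(bot.get_obs()['tcp_pos'],bot.get_obs()['joint_pos'].round(2))"
```

```text
time_s: 14.3
tcp_pos: [0.4354, 0.0894, 0.0602]
orientation: [3.0, 0.931, 0.008]
force: [-0.4, 0.4, 7.2]
opening: 0.291
grasp_force: 39.4
[0.43543373 0.08943135 0.06015148] [0.04 0.1  2.16 0.   0.88 1.01]
```

```bash
python3 jog.py '[[0,0,0,-0.02,0,0,0],[0,0,0,-0.06,0,0,0],[0,0,0,-0.1,0,0,0],[0,0,0,-0.14,0,0,0],[0,0,0,-0.15,0,0,0],[0,0,0,-0.15,0,0,0],[0,0,0,-0.15,0,0,0]]'
python3 - <<'E'
from h import *
import pickle
c=bot.calibration("wrist");o=bot.get_obs();im=bot.capture("wrist")[...,::-1].copy()
cv2.imwrite("pics/w7.png",im);pickle.dump((c,im,o["tcp_pos"],o["orientation"]),open("w7.pkl","wb"))
r=R.from_rotvec(o["orientation"]);tx=r.as_matrix()[:,0]
print(o["force"],o["tcp_pos"])
# fit base outline in held state: unknown x,y,yaw; z0 = tcp z-.060
import h
z0=o["tcp_pos"][2]-.0602
u,v=w2px(c,np.array([[*o["tcp_pos"][:2],z0]]),True)[0];print(u,v)
print(im[int(v)-70:int(v)+40:6,int(u)-60:int(u)+66:6].max(2))
E
```

```text
time_s: 15.0
tcp_pos: [0.4322, 0.0891, 0.2067]
orientation: [-2.999, -0.931, 0.001]
force: [-0.4, -0.4, -0.9]
opening: 0.287
grasp_force: 39.7
[-0.3897164  -0.37012903 -0.92430306] [0.43224107 0.08912018 0.20671356]
324.99776632563226 270.67585532028096
[[214 212 215 216 210 218 219 218 229 234 234 235 235 234 235 237 237 239
  240 241 240]
 [211 197 178 188 207 210 218 215 224 232 234 236 236 237 236 239 237 237
  237 237 237]
 [147 148 147 154 154 153 174 197 212 230 234 235 235 234 233 234 235 237
  238 239 239]
 [152 150 151 154 156 153 154 150 160 169 169 216 237 237 224 225 225 227
  228 230 231]
 [150 145 145 146 148 149 150 153 162 170 172 180 184 234 223 225 226 225
  227 226 226]
 [151 148 149 151 150 151 151 162 169 172 175 176 177 167 152 206 225 225
  227 228 228]
 [152 149 148 151 147 156 163 167 171 173 175 171 174 149 152 215 227 226
  229 230 230]
 [168 163 161 156 112 136 157 167 172 174 175 177 169 153 155 226 230 231
  233 234 233]
 [167 166 168  95  55  54  53  52  53  59  71 104 130 143 158 230 232 232
  230 230 231]
 [174 172 171  57  56  55  53  52  52  53  54  56  55  58  59  62  66  82
  199 230 228]
 [178 177 181  58  57  57  57  61  57  57  57  64  60  58  58  59  60  62
   69 224 223]
 [178 177 170  58  56  56  56  56  54  54  52  57  65  70  70  70  69  67
   66 227 229]
 [180 177 163  58  54  55  51  52  46  48  48  50  48  57  61  60  66  68
   69 238 230]
 [175 175 136  57  53  55  51  46  46  47  46  48  49  50  54  53  58  67
   64 240 232]
 [179 182 118  53  53  52  48  45  44  46  45  46  44  47  48  54  57  58
   74 238 228]
 [179 177  88 108 106  50  46  43  44  41  41  42  44  48  46  53 106 114
  142 228 227]
 [177 177  91 113 103  49  45  44  41  40  40  39  41  43  46  51  88 119
  172 227 227]
 [113  63 108 112  83  48  48  40  40  40  40  40  41  42  47  48  64 113
  112  68 113]
 [ 63  60 114 111  60  49  45  44  42  43  39  40  39  42  44  50  51 109
  115  61  60]]
```

Run:
```python
from h import *
yaw=.6+1.387
tx=np.array([np.cos(yaw),np.sin(yaw),0])
print(rel(np.array([.482,-.1284,.21])+.0015*tx,down(yaw)))
```

```text
(array([-0.0814,  0.2063, -0.0044]), array([-3.1000e-03,  1.0000e-04, -1.3853e+00]))
```

```bash
cat >> h.py <<'E'
def heldedge(c,im,p,o,z0,thr=85,cols=range(292,358,3)):
    r=R.from_rotvec(o);L=[]
    for u in cols:
        g=im[:,u].max(1).astype(float)
        v=next(v for v in range(200,300) if (g[v:v+4]<thr).all()); v=v-1+(g[v-1]-100)/max(g[v-1]-g[v],1) if g[v-1]>100 else v
        L.append(r.inv().apply(px2w(c,u,v,z0,True)-p)[:2])
    L=np.array(L);k=np.polyfit(L[:,1],L[:,0],1);return k,np.abs(np.polyval(k,L[:,1])-L[:,0]).max(),L[0],L[-1]
E
python3 - <<'E'
from h import *
import pickle
c,im,p,o=pickle.load(open("w7.pkl","rb"));z0=p[2]-.0602
print(heldedge(c,im,p,o,z0))
v=255;g=im[v+15].max(1);print([(u,int(g[u])) for u in range(276,290)],[(u,int(g[u])) for u in range(364,380)])
for uv in((282.5,270),(375,270)): print(R.from_rotvec(o).inv().apply(px2w(c,*uv,z0+.015,True)-p))
E
python3 jog.py '[[0,-0.01,0.03,0,0,0,-0.14],[0,-0.02,0.06,0,0,0,-0.28],[0,-0.03,0.09,0,0,0,-0.42],[0,-0.04,0.12,0,0,0,-0.56],[0,-0.05,0.15,0,0,0,-0.7],[0,-0.06,0.18,0,0,0,-0.84],[0,-0.08,0.2063,0,0,0,-0.98],[0,-0.0814,0.2063,0,0,0,-1.12],[0,-0.0814,0.2063,0,0,0,-1.26],[0,-0.0814,0.2063,0,0,0,-1.385],[0,-0.0814,0.2063,0,0,0,-1.385],[0,-0.0814,0.2063,0,0,0,-1.385]]'
```

```text
(array([-0.13983123,  0.01296207]), np.float64(0.0004591073645082381), array([ 0.01504229, -0.01718757]), array([0.01056657, 0.01588372]))
[(276, 166), (277, 133), (278, 91), (279, 65), (280, 60), (281, 59), (282, 57), (283, 57), (284, 59), (285, 56), (286, 56), (287, 54), (288, 55), (289, 56)] [(364, 68), (365, 67), (366, 68), (367, 69), (368, 68), (369, 68), (370, 68), (371, 69), (372, 69), (373, 68), (374, 69), (375, 82), (376, 137), (377, 206), (378, 232), (379, 238)]
[ 0.00642864 -0.02091577  0.04522415]
[0.00638712 0.02477776 0.04516671]
time_s: 16.25
tcp_pos: [0.4819, -0.1265, 0.2059]
orientation: [-1.716, -2.627, -0.001]
force: [-0.5, 0.4, -1.1]
opening: 0.29
grasp_force: 39.8
```

```bash
python3 jog.py '[[0,-0.001,0,0.03,0,0,0],[0,-0.001,0,0.07,0,0,0],[0,-0.001,0,0.1,0,0,0],[0,-0.001,0,0.12,0,0,0],[0,-0.001,0,0.127,0,0,0],[0,-0.001,0,0.13,0,0,0],[0,-0.001,0,0.13,0,0,0],[0,-0.001,0,0.13,0,0,0]]'
```

```text
time_s: 17.05
tcp_pos: [0.4848, -0.1282, 0.0793]
orientation: [1.713, 2.629, 0.003]
force: [0.6, 0.1, -0.5]
opening: 0.289
grasp_force: 39.7
```

```bash
python3 jog.py '[[0,0,0,0.002,0,0,0],[0,0,0,0.0035,0,0,0],[0,0,0,0.0035,0,0,0]]'
```

```text
time_s: 17.35
tcp_pos: [0.4837, -0.1278, 0.0747]
orientation: [1.714, 2.631, 0.002]
force: [-0.1, 0.6, -0.7]
opening: 0.292
grasp_force: 39.7
```

```bash
python3 jog.py '[[0,0,0,0.002,0,0,0],[0,0,0,0.0035,0,0,0],[0,0,0,0.0035,0,0,0]]'
```

```text
time_s: 17.65
tcp_pos: [0.4838, -0.128, 0.0711]
orientation: [1.714, 2.631, 0.002]
force: [1.1, 0.5, 1.2]
opening: 0.291
grasp_force: 40.0
```

```bash
python3 jog.py '[[0,0,0,0.001,0,0,0],[0,0,0,0.0018,0,0,0],[0,0,0,0.0018,0,0,0],[0,0,0,0.0018,0,0,0]]'
```

```text
time_s: 18.05
tcp_pos: [0.4839, -0.128, 0.0696]
orientation: [1.714, 2.631, 0.002]
force: [-1.3, -0.5, 4.3]
opening: 0.293
grasp_force: 40.2
```

```bash
python3 jog.py '[[0,0,0,0,0,0,0],[0,0,0,-0.01,0,0,0],[0,0,0,-0.05,0,0,0],[0,0,0,-0.1,0,0,0],[0,0,0,-0.14,0,0,0],[0,0,0,-0.155,0,0,0],[0,0,0,-0.155,0,0,0],[0,0,0,-0.155,0,0,0]]'
python3 - <<'E'
from h import *
import pickle
c=bot.calibration("wrist");o=bot.get_obs();im=bot.capture("wrist")[...,::-1].copy();p=o["tcp_pos"]
cv2.imwrite("pics/w8.png",im);pickle.dump((c,im,p,o["orientation"]),open("w8.pkl","wb"))
try: print(heldedge(c,im,p,o["orientation"],p[2]-.0602))
except Exception as e: print(e)
y=2.80;tx=np.array([np.cos(y),np.sin(y),0]);ty=np.array([tx[1],-tx[0],0])
print(p,rel(np.array([.5298,.3444,.22])+.003*tx-.0006*ty,down(y)))
E
```

```text
time_s: 18.85
tcp_pos: [0.4827, -0.1274, 0.2233]
orientation: [-1.714, -2.632, -0.002]
force: [-0.7, 0.5, -1.2]
opening: 0.292
grasp_force: 39.8
(array([-0.00110691,  0.03881036]), np.float64(3.0098025480145008e-05), array([ 0.03885907, -0.01681718]), array([0.03882376, 0.01508511]))
[ 0.48268259 -0.1274356   0.2232604 ] (array([0.4137, 0.2317, 0.0033]), array([ 5.000e-04, -3.300e-03, -8.132e-01]))
```

```bash
python3 jog.py '[[0,0.035,0.02,0,0,0,-0.08],[0,0.07,0.04,0,0,0,-0.16],[0,0.11,0.06,0,0,0,-0.24],[0,0.15,0.085,0,0,0,-0.32],[0,0.19,0.105,0,0,0,-0.4],[0,0.23,0.13,0,0,0,-0.48],[0,0.27,0.15,0,0,0,-0.56],[0,0.31,0.175,0,0,0,-0.64],[0,0.35,0.195,0,0,0,-0.72],[0,0.385,0.215,0,0,0,-0.78],[0,0.405,0.227,0,0,-0.003,-0.813],[0,0.4137,0.2317,0.003,0,-0.003,-0.813],[0,0.4137,0.2317,0.003,0,-0.003,-0.813],[0,0.4137,0.2317,0.003,0,-0.003,-0.813]]'
python3 - <<'E'
from h import *
import pickle
c=bot.calibration("wrist");o=bot.get_obs();im=bot.capture("wrist")[...,::-1].copy();p=o["tcp_pos"]
cv2.imwrite("pics/w9.png",im);pickle.dump((c,im,p,o["orientation"]),open("w9.pkl","wb"))
print(p,o["orientation"],o["joint_pos"].round(2))
try: print(heldedge(c,im,p,o["orientation"],p[2]-.0602))
except Exception as e: print("fail",e)
y=2.80;tx=np.array([np.cos(y),np.sin(y),0]);ty=np.array([tx[1],-tx[0],0])
print(rel(np.array([.5298,.3444,.11])+.003*tx-.0006*ty,down(y)))
E
```

```text
time_s: 20.3
tcp_pos: [0.5273, 0.3427, 0.2197]
orientation: [0.536, 3.095, -0.005]
force: [0.4, -0.3, -1.3]
opening: 0.296
grasp_force: 39.8
[0.52732673 0.34269096 0.2197404 ] [ 0.53563288  3.09474103 -0.00524256] [ 0.47  0.25  1.63 -0.    1.26 -0.76]
(array([-0.12407715,  0.01253677]), np.float64(0.0006746841600037638), array([ 0.01454093, -0.01721899]), array([0.01009963, 0.01590986]))
(array([0.0019, 0.0021, 0.1104]), array([-0.0022,  0.0021, -0.0017]))
```

```bash
python3 jog.py '[[0,0.001,0.001,0.04,0,0,0],[0,0.001,0.001,0.08,0,0,0],[0,0.001,0.001,0.105,0,0,0],[0,0.001,0.001,0.11,0,0,0],[0,0.001,0.001,0.11,0,0,0],[0,0.001,0.001,0.11,0,0,0]]'
python3 - <<'E'
from h import *
import pickle
c=bot.calibration("wrist");o=bot.get_obs();im=bot.capture("wrist")[...,::-1].copy();p=o["tcp_pos"]
cv2.imwrite("pics/w10.png",im);pickle.dump((c,im,p,o["orientation"]),open("w10.pkl","wb"))
print(p)
try: print(heldedge(c,im,p,o["orientation"],p[2]-.0602))
except Exception as e: print("fail",e)
# rectified in frame coords (mm): x -45..0, y -50..50
F=np.array([.5298,.3444,.01]);a=-.49;ex=np.array([np.cos(a),np.sin(a),0]);ey=np.array([-ex[1],ex[0],0])
X,Y=np.meshgrid(np.arange(-45,5,.5),np.arange(-50,50,.5));W=F+X[...,None]/1e3*ex+Y[...,None]/1e3*ey
w=w2px(c,W,True).astype(np.float32);g=cv2.remap(im,w[...,0],w[...,1],1).max(2)
np.set_printoptions(linewidth=250)
print("w range",w.reshape(-1,2).min(0),w.reshape(-1,2).max(0))
print(g[::8,::4])
E
```

```text
time_s: 20.95
tcp_pos: [0.5295, 0.3454, 0.1138]
orientation: [0.535, 3.089, 0.003]
force: [-0.2, 0.5, -0.7]
opening: 0.293
grasp_force: 39.8
[0.52953314 0.34537013 0.11384683]
(array([-0.1479465 ,  0.01339279]), np.float64(0.0004667820165471046), array([ 0.01569947, -0.01718294]), array([0.01064157, 0.01588457]))
w range [246.38985 166.58282] [410.98135 262.40692]
[[179 180 178 154 217 216 215 215 218 218 221 222 218 217 218 217 217 218 218 219 245 246 246 246 246]
 [179 181 180 158 209 219 222 220 220 219 218 221 220 226 223 217 220 219 217 225 245 246 246 246 246]
 [180 182 182 160 212 217 218 219 219 221 219 222 223 222 220 219 219 221 220 221 237 246 246 246 246]
 [181 180 179 159 206 219 220 220 221 218 219 221 218 217 219 219 218 218 220 221 239 246 246 246 246]
 [181 182 180 156 210 219 220 220 221 218 196 169 166 166 165 172 169 165 173 203 221 223 222 223 222]
 [183 183 183 153 213 217 217 219 218 223 184 204 218 220 217 216 217 221 220 216 224 244 245 245 246]
 [182 181 179 155 213 218 215 216 220 218 179 205 214 215 218 221 221 219 218 209 192 201 235 240 172]
 [176 177 17
[... 1142 characters left out ...]
 221 220 222 224 220 180 201 217 222 221 221 219 227 226 223 223 224 221 100  69]
 [181 179 178 158 217 222 223 220 223 223 180 201 222 243 246 246 246 246 246 246 246 246 245 126  71]
 [177 178 178 157 214 221 222 220 221 223 174 207 237 234 239 245 246 245 246 246 245 246 244 131  73]
 [176 177 177 159 219 226 225 221 219 223 222 225 221 222 219 239 246 246 246 246 246 246 246 245 208]
 [180 180 180 162 222 223 224 225 223 219 222 223 223 225 242 246 246 246 246 246 246 246 246 246 246]
 [182 182 182 164 220 223 221 224 225 224 224 223 223 243 246 246 246 246 246 246 246 246 246 246 246]
 [180 180 180 162 216 223 224 221 221 220 219 224 243 246 246 246 246 246 246 246 246 246 246 246 246]]
```

Run:
```python
from h import *
import pickle
c,im,p,o=pickle.load(open("w10.pkl","rb"))
F=np.array([.5298,.3444,.01]);a=-.49;ex=np.array([np.cos(a),np.sin(a),0]);ey=np.array([-ex[1],ex[0],0])
def rect(x,y): 
    X,Y=np.meshgrid(x,y);w=w2px(c,F+X[...,None]/1e3*ex+Y[...,None]/1e3*ey,True).astype(np.float32);return cv2.remap(im,w[...,0],w[...,1],1).min(2).astype(float)
def dip(prof,s): d=np.maximum(np.median(prof)-prof-5,0);return (d*s).sum()/d.sum()
s=np.arange(-29,-20,.25)
for y in(-24,-12,0,12,24): print("xline@",y,dip(rect(s,np.arange(y-3,y+3,.5)).mean(0),s).round(2))
for l,h in((-37,-28),(28,36)):
    s=np.arange(l,h,.25)
    for x in(-21,-18): print("yline",x,dip(rect(np.arange(x-1.5,x+1.5,.5),s).mean(1),s).round(2))
r=R.from_rotvec(o)
for z0 in(p[2]-.0602,): 
    k,_,_,_=heldedge(c,im,p,o,z0); print(k,z0)
    al=np.arctan(k[0]);n=np.array([np.cos(al),-np.sin(al),0]); ctr=n*(k[1]*np.cos(al)-.016)
    print("stamp ctr tool (x-normal only)",ctr, "world",p+r.apply([ctr[0],.0006,0]),"yaw x",np.arctan2(*r.apply(n)[1::-1])-np.pi)
```

```text
xline@ -24 -24.25
xline@ -12 -24.35
xline@ 0 -24.35
xline@ 12 -24.33
xline@ 24 -24.25
yline -21 -33.43
yline -18 -33.53
yline -21 32.01
yline -18 32.04
[-0.1479465   0.01339279] 0.05364683101027725
stamp ctr tool (x-normal only) [-0.0027218  -0.00040268 -0.        ] world [0.53229819 0.34502037 0.11386493] yaw x -0.48968114838431775
```

```bash
python3 jog.py '[[0,0.0022,-0.0021,0.01,0,0,0],[0,0.0022,-0.0021,0.02,0,0,0],[0,0.0022,-0.0021,0.028,0,0,0],[0,0.0022,-0.0021,0.03,0,0,0],[0,0.0022,-0.0021,0.03,0,0,0],[0,0.0022,-0.0021,0.03,0,0,0],[0,0.0022,-0.0021,0.03,0,0,0]]'
python3 - <<'E'
from h import *
import pickle
P=np.mean([bot.get_obs()["tcp_pos"] for _ in range(3)],0)
c=bot.calibration("wrist");ob=bot.get_obs();im=bot.capture("wrist")[...,::-1].copy();p=ob["tcp_pos"];o=ob["orientation"]
pickle.dump((c,im,p,o),open("w11.pkl","wb"));cv2.imwrite("pics/w11.png",im)
r=R.from_rotvec(o);z0=p[2]-.0602;print(P,p,z0-.01, "tilt",np.arccos(-r.as_matrix()[2,2]))
F=np.array([.5295,.3438,.01]);a=-.49;ex=np.array([np.cos(a),np.sin(a),0]);ey=np.array([-ex[1],ex[0],0])
k,e,_,_=heldedge(c,im,p,o,z0,cols=range(295,355,3));print(k,e)
al=np.arctan(k[0]);n=np.array([np.cos(al),-np.sin(al),0]);t=np.array([-n[1],n[0],0])
# lower side corners: scan rows at a band 3mm behind the front bottom edge
for s in(-1,1):
    L=[]
    for d in(-.002,-.004,-.006):
        b=n*(k[1]*np.cos(al)+d)
        pts=np.array([p+r.apply([*(b+t*q)[:2],0])*[1,1,0]+[0,0,z0-p[2]] for q in s*np.arange(.016,.034,.00025)])
        w=w2px(c,pts,True).astype(np.float32);g=cv2.remap(im,w[:,0],w[:,1],1).max(2).ravel() if False else cv2.remap(im,w[None,:,0].copy(),w[None,:,1].copy(),1)[0].max(1)
        i=np.argmax(g>110);L.append((s*(.016+.00025*i)).round(4))
    print("side",s,L)
S=p+r.apply([(n*(k[1]*np.cos(al)-.016))[0],.0006,0]);v=S-F
print("stamp-frame x,y mm",1e3*v@ex,1e3*v@ey,"yaw",np.arctan2(*r.apply(n)[1::-1])-np.pi)
def rect(x,y): 
    X,Y=np.meshgrid(x,y);w=w2px(c,F+X[...,None]/1e3*ex+Y[...,None]/1e3*ey,True).astype(np.float32);return cv2.remap(im,w[...,0],w[...,1],1).min(2).astype(float)
def dip(prof,s): d=np.maximum(np.median(prof)-prof-5,0);return (d*s).sum()/d.sum()
s=np.arange(-29,-20,.25);print("xline",[dip(rect(s,np.arange(y-3,y+3,.5)).mean(0),s).round(2) for y in(-20,0,20)])
for l,h in((-37,-28),(28,36)):
    s=np.arange(l,h,.25);print("yline",[dip(rect(np.arange(x-1.5,x+1.5,.5),s).mean(1),s).round(2) for x in(-21,-19)])
E
```

```text
time_s: 21.7
tcp_pos: [0.5256, 0.3443, 0.082]
orientation: [0.533, 3.092, 0.0]
force: [-0.5, -0.6, -0.4]
opening: 0.292
grasp_force: 39.8
[0.52563485 0.34427323 0.08202772] [0.52563485 0.34427323 0.08202772] 0.011827716325253439 tilt 0.004196190804603793
[-0.13875431  0.0135566 ] 0.0004919083924632209
side -1 [np.float64(-0.024), np.float64(-0.0245), np.float64(-0.025)]
side 1 [np.float64(0.0238), np.float64(0.025), np.float64(0.026)]
stamp-frame x,y mm -1.2020401205086946 -0.43171755935838085 yaw -0.479601998691487
xline [np.float64(-24.23), np.float64(-24.3), np.float64(-24.29)]
yline [np.float64(-32.84), np.float64(-32.89)]
yline [np.float64(32.53), np.float64(32.59)]
```

```bash
python3 jog.py '[[0,0,0,0.0015,0,0,0],[0,0,0,0.0015,0,0,0],[0,0,0,0.0015,0,0,0],[0,0,0,0.0015,0,0,0],[0,0,0,0.0015,0,0,0]]' && python3 -c "
from bench import bot
print(bot.hand_in())"
```

```text
time_s: 22.25
tcp_pos: [0.5253, 0.344, 0.0802]
orientation: [0.534, 3.092, -0.001]
force: [-0.4, 0.1, -1.3]
opening: 0.292
grasp_force: 39.8
the job is handed in; nothing more can be done
None
```

The job is handed in at 22 s, with no verdict returned: cover pried open to about 1.8 rad, opener laid on the desk, stamp inked with about 5 N, then held about 10 mm above the paper, 1–2 mm from the frame's centre and level and square within 1° by my measurements; I did not re-measure the bystanders.

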